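Rock the service plug out of a damper tube

TASK

Before the long damper in the black stand goes on the vacuum filling machine, pull the white service plug out of its mouth and set it down, not drop it, in the steel parts tray. The plug is tight in a rubber seal and a plain straight pull would bring the whole damper up, so rock it from side to side as you draw it out, keeping the damper down in its stand. Leave everything else on the bench and in the tray where it is.

Things in the scene. Friction and masses are not known exactly. Their poses are not given: they have to be found in the camera images.
- plug: the white plastic service plug pressed into the long damper's mouth: a cylinder 40 mm in diameter and 28 mm tall with an upright round knob 24 mm in diameter and 32 mm tall on it, 60 mm in all, 60 g. Origin at the centre of its underside, z up along its axis. At the start its lowest 20 mm are inside the damper; the shoulder under the knob is 8 mm above the rim
- plug_grip (a point): the middle of the plug's knob, 44 mm above the plug's underside, 16 mm above the shoulder and 16 mm below the knob's top: where to grip
- damper: the long damper: an upright aluminium tube 52 mm in diameter and 170 mm tall with a dark collar 66 mm wide round it, about 0.95 kg (9 N), standing loose in one of the stand's holes. Origin at the centre of its underside, z up along its axis. Its mouth is at the top: a bore 47 mm wide and 43 mm deep, with a springy black rubber seal ring inside that squeezes the plug
- damper_seal (a point): the seal ring's centre, on the damper's axis, 164 mm above its underside, 6 mm below its rim. Drawn straight up, the plug drags with about 30 N and the damper comes up with it; while the plug is tilted about this point, 7 degrees to each side in turn, and drawn up at most 2 mm per swing, the drag is about a quarter of that. Drawn up 18 mm the plug is out of the seal
- stand: the black plastic block the dampers stand in, fixed to the bench, 95 mm (its x) by 250 mm (its y) by 70 mm tall, with three holes at its y = -80, 0 and +80 mm, 53.5 mm wide and 55 mm deep (their floor 15 mm above the bench). Origin at the centre of its underside. The two dampers stand in the outer holes, either way round; the middle one is empty
- short_damper: the shorter damper, to be left alone: the same tube but 115 mm tall, closed by a dark cap and with a thin steel rod end standing up, 153 mm in all, in the other outer hole of the stand. Origin at the centre of its underside
- tray: the steel parts tray, an open-topped box fixed to the bench, 160 mm (its x) by 220 mm (its y) by 35 mm tall, walls and floor 4 mm thick. Origin at the centre of its underside, on the bench. A seal head lies in its -y end; its +y end is empty
- seal_head: a dark steel seal head, 46 mm in diameter and 26 mm tall, lying in the parts tray. Origin at the centre of its underside. To be left alone
- coilover: a coil-over shock absorber with a yellow spring lying on its side on the bench beyond the work, about 320 mm long (along its y), 130 mm wide and 72 mm tall. To be left alone. Origin on the bench under the middle of the spring
- case: a blue organiser case with a grey lid, 140 mm (its x) by 220 mm (its y) by 48 mm tall, on the bench beyond the work. To be left alone. Origin at the centre of its underside

How it is judged (in metres and radians):
On the way, in this order (a step that is already met when the one before it is completed fails the run):
1. the plug is rocked at least 2.3 degrees out of line with the damper while it is still in the seal (angle between the z axis of plug and the z axis of damper, either way round above 0.04 rad and z of plug in the frame of damper below 0.16 m), for 0.05 s.
2. the plug is out of the damper's mouth (z of plug in the frame of damper above 0.175 m), for 0.2 s.
At the end, for the whole second after the job is handed in: The plug lies or stands at rest in the parts tray, let go, within its walls and down on its floor; the long damper still stands in its hole of the stand, not raised more than 6 mm (x of plug in the frame of tray between -0.08 and 0.08 m and y of plug in the frame of tray between -0.11 and 0.11 m and z of plug in the frame of tray below 0.034 m and linear speed of plug below 0.03 m/s and z of damper in the frame of stand below 0.021 m and angle between the z axis of damper and the z axis of stand, either way round below 0.08 rad); the robot touches nothing.
It fails at once if the long damper is lifted more than 12 mm in its stand (z of damper in the frame of stand above 0.027 m).
It fails at once if the plug is dropped: it falls free, out of the fingers, faster than 0.9 m/s (a fall of about 4 cm) (linear speed of plug above 0.9 m/s and contact force between the fingers and plug below 0.05 N).
It fails at once if the short damper is lifted or shifted more than 15 mm (distance of short_damper from where it was at the start of the episode above 0.015 m).
It fails at once if the coil-over shock, the organiser case or the seal head in the tray is pushed more than 30 mm (distance of any of coilover, case, seal_head from where it was at the start of the episode above 0.03 m).
It also fails if it takes over 54 s, if anything falls off the work surface, if the arm or the gripper's body presses on something with over 40 N, if the wrist force passes 120 N, or if a joint passes its speed limit or range.

ROBOT

A 6-joint arm with a two-finger parallel gripper is mounted at the origin on the work surface. World frame = base frame: x ahead of the robot, y to its left, z up, the work surface at z = 0. Lengths are in mm, angles in rad, forces in N, time in s.
With the tool pointing down it reaches from about 350 to 875 mm from the base axis. Payload 4.2 kg.
Tool frame: the origin (TCP) lies between the finger pads; the fingertips stand 17 mm ahead of it and the grasp point (between the pads) lies 2 mm behind it; z points along the fingers, y is the line along which they close (so a half turn about z gives the same grasp; the last joint's range is limited). The gripper opens to 85 mm and grips with 20 to 120 N. Pads are 22 mm wide; open, the fingers measure 114 mm over their backs; the gripper's body (76 mm by 85 mm) begins 54 mm behind the grasp point. The pads swing forward as they close: fully open they stand 13 mm farther back than shut.
Start: joints at [-0.916, 0.385, 0.008, 0, -1.194, -0.259], TCP at [240.98, -576.652, 248.312] pointing down, gripper open.
Joint ranges: [-3.14, 3.14], [-1.21, 2.06], [-1.07, 1.41], [-3.16, 2.05], [-2.99, -0.16], [-3.1, 3.1]. Speed limits (rad/s): [2.79, 2.79, 3.14, 3.14, 3.14, 3.14].

INTERFACE

Orientations are given as a unit quaternion [x, y, z, w].
In Python, from bench import arm gives the robot as it stands.
- The arm moves only by the tool jog_arm, called after ">>>" as a command line: name --argument value ..., lists and objects as JSON in quotes. Schema: {"type":"object","properties":{"plan":{"type":"array","items":{"type":"number"},"minItems":6,"maxItems":60},"jaw":{"type":"number"},"only":{"type":"string"},"quiet":{"type":"boolean"},"lines":{"type":"string"}},"required":["plan"],"additionalProperties":false}. plan is one flat list of numbers that holds 1 to 10 rows one after another, with no inner brackets; each row has 6 numbers: dx, dy, dz in fractions of the full range, 1 being 1000 mm, then a rotation vector rx, ry, rz in normalised numbers (1 is pi rad); each row is the pose to reach, as a shift and turn from the pose commanded when the call began, along the tool's axes at that moment; what a row does not reach only later rows make up. A row lasts 1/10 s, in which the tool goes at most 50 mm and 0.15 rad, less where a joint would pass 70% of its speed; a pose out of reach is approached as far as the arm can. jaw is the finger opening in mm, set as the call begins (left out keeps the last). The fingers move at their own pace and stop on an object; the grip force is fixed at half the most. Time passes only in rows, so rows that do not move let the fingers close. The tool returns the time, the measured TCP pose, the force, the opening and the grip force at its end. only (a regular expression) keeps the lines of the reply that match it, lines (a string "A,B") keeps lines A to B, and quiet returns only ok. No shift or turn number may pass 1 either way. Input that does not fit is refused with a message, and nothing moves.
- arm.read_state(): the state, without advancing time (a new reading comes with each control period).
- arm.get_image(name): name is "side" or "top" or "wrist"; returns the picture (384x512x3 uint8, blue, green, red); there is no depth.
- arm.get_calibration(name): a dict with "K" (3x3 intrinsics, pixels), "rvec" (rotation vector, rad) and "tvec" (3), from world to camera coordinates, as OpenCV has them. Camera axes: x right, y down, z forward; pixel columns grow to the right and rows downward; lengths in mm; the calibration is good to about 2 mm. The wrist camera is an equidistant fisheye: a pixel r from the principal point sees the ray r / f radians off the axis. A picture is of the moment at which its call begins: read the wrist's pose just before it. get_calibration takes no time and is no camera call; for the wrist camera it gives the pose at the moment of the call.
- arm.job_done(): hands the job in; it is judged then, once.
The state is a dict: "clock": time; "joints": joint angles; "joint_vel": joint speeds; "joint_efforts": joint torques, N m; "position": TCP position; "ee_rot": TCP orientation; "contact_force": force on the tool from outside, world axes, zero at the start; "wrist_torque": the same for the moment, N m; "gripper_width": finger opening in mm; "grasp_force": force on a finger pad.
Only numpy, scipy, OpenCV 4.12 (cv2) and the standard library are available. Lean on these libraries where they do the work, as an engineer would, in place of code of your own. Each camera call takes 0.05 s, during which the arm holds its last target. There are 200 camera calls.

## Working session

There is one attempt and no reset: what is moved stays moved. The work goes in short steps, Python scripts to look and compute and a tool call to move; the robot and the scene stay as the last step left them, time stands still between calls to the robot, and variables do not carry over. Pictures are saved under pics/ and viewed, at most 10 in all, crops included, and the job is handed in when it is done.

```bash
ls; mkdir -p pics; python3 - <<'E'
from bench import arm
import cv2,numpy as np
for n in("side","top"):
    cv2.imwrite(f"pics/{n}0.png",arm.get_image(n)); c=arm.get_calibration(n); print(n,c["K"],c["rvec"],c["tvec"])
s=arm.read_state();print(s["position"],s["ee_rot"],s["clock"])
E
```

```text
bench.py
pics
side [[369.65854604   0.         256.31079387]
 [  0.         369.65854604 194.92221814]
 [  0.           0.           1.        ]] [ 2.16709434 -0.18349293  0.08251034] [-599.1556045   172.57620566  756.55298016]
top [[435.84207677   0.         257.62746372]
 [  0.         435.84207677 184.72633732]
 [  0.           0.           1.        ]] [ 2.16187269 -2.11019205  0.15512642] [ -9.8400846  623.74264109 923.56905575]
[ 240.78837091 -576.20945366  247.31722051] [-1.96542825e-01  9.80494725e-01  9.72810909e-04 -2.56794651e-04] 0.1
```

View pics/side0.png

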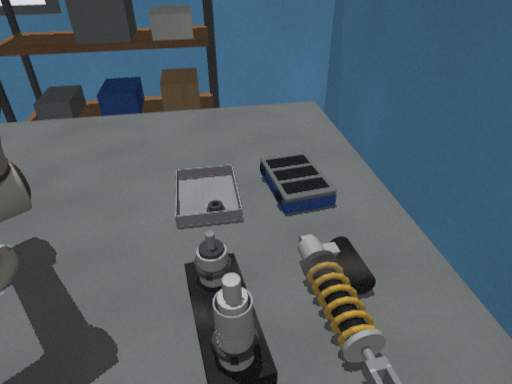

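View pics/top0.png

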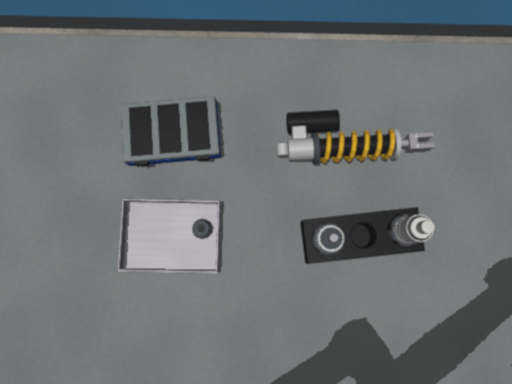

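The side view shows the long damper with the plug's knob at about (232,288), the short one at (211,255), and the tray around (208,195) with the seal head at (216,206). In the top view, the knob is at about (427,227), the stand runs (302,220)–(424,250), the tray's centre is at (170,236), and the seal head is at (202,228).

```bash
cat > h.py <<'E'
import cv2,numpy as np
from bench import arm
def ray(n,uv):
    c=arm.get_calibration(n); K=np.array(c["K"]);R=cv2.Rodrigues(np.array(c["rvec"],float))[0];t=np.array(c["tvec"],float).ravel()
    d=R.T@np.linalg.inv(K)@np.array([uv[0],uv[1],1.]); return -R.T@t,d/np.linalg.norm(d)
def onz(n,uv,z):
    o,d=ray(n,uv); return o+d*(z-o[2])/d[2]
def tri(a,b):
    (o1,d1),(o2,d2)=ray("side",a),ray("top",b)
    s=np.linalg.lstsq(np.c_[d1,-d2],o2-o1,rcond=None)[0]
    p,q=o1+s[0]*d1,o2+s[1]*d2; return (p+q)/2,np.linalg.norm(p-q)
def proj(n,p):
    c=arm.get_calibration(n); return cv2.projectPoints(np.array([p],float),np.array(c["rvec"],float),np.array(c["tvec"],float),np.array(c["K"]),None)[0].ravel()
E
python3 - <<'E'
from h import *
a=cv2.imread("pics/side0.png")[265:385,180:290];b=cv2.imread("pics/top0.png")[195:265,375:445]
a=cv2.resize(a,(440,480),interpolation=cv2.INTER_CUBIC);b=cv2.resize(b,(350,350),interpolation=cv2.INTER_CUBIC)
o=np.zeros((480,790,3),np.uint8);o[:,:440]=a;o[:350,440:]=b;cv2.imwrite("pics/z.png",o)
for uv in[(427,227)]:print(onz("top",uv,225))
print(onz("side",(232,279),225))
for uv in[(302,220),(418,208),(424,250),(306,263)]:print("stand",onz("top",uv,70).round(1))
for uv in[(123,200),(220,200),(219,272),(120,271)]:print("tray",onz("top",uv,35).round(1))
print(onz("top",(202,228),30))
E
```

```text
[ 526.92143306 -301.39742516  225.        ]
[ 529.62718103 -302.15586756  225.        ]
stand [545.9 -92.3  70. ]
stand [ 577.8 -341.9   70. ]
stand [ 488.5 -351.7   70. ]
stand [ 455.1 -101.6   70. ]
tray [583.9 308.   35. ]
tray [589.1  89.2  35. ]
tray [430.1  85.3  35. ]
tray [426.8 303.2  35. ]
[525.6361466  127.63776052  30.        ]
```

View pics/z.png

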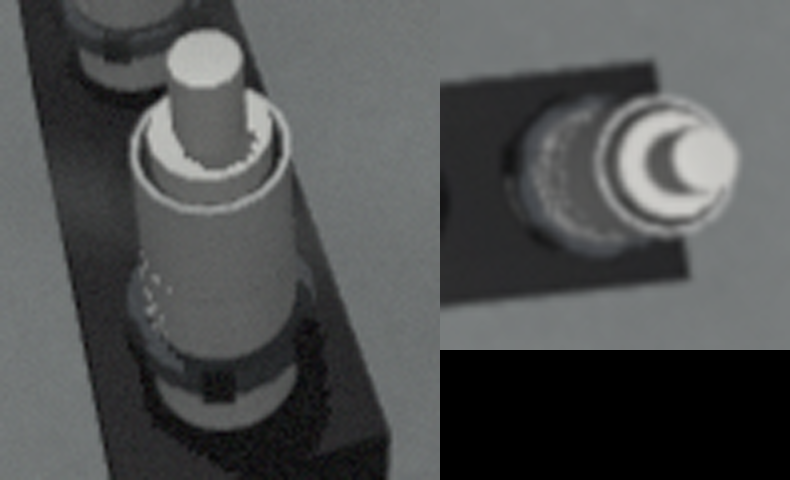

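The zoom shows the knob's top disc at side (231.3,279.3) and top (427.6,226.2), and the rim centre at top (419.9,227.9).

```bash
cat >> h.py <<'E'
from scipy.spatial.transform import Rotation as Rot
def totool(p):
    s=arm.read_state(); return Rot.from_quat(s["ee_rot"]).inv().apply(np.array(p)-s["position"])
E
python3 - <<'E'
from h import *
print(tri((231.3,279.3),(427.6,226.2)), onz("top",(427.6,226.2),225),onz("side",(231.3,279.3),225),onz("top",(419.9,227.9),185),onz("side",(232.6,301.7),185))
s=arm.read_state();print(s["position"],Rot.from_quat(s["ee_rot"]).as_matrix().round(3),s["contact_force"])
print(totool([528,-303,213]),totool([528,-303,275]))
E
```

```text
(array([ 528.55314174, -302.51433761,  225.01020287]), np.float64(0.35679863607599477)) [ 528.37504062 -302.51632816  225.        ] [ 528.73227146 -302.49187595  225.        ] [ 527.61548684 -303.11344002  185.        ] [ 528.33638078 -303.58870245  185.        ]
[ 240.78837091 -576.20945366  247.31722051] [[-0.923 -0.385 -0.001]
 [-0.385  0.923  0.002]
 [ 0.     0.002 -1.   ]] [-0.47800102  0.22366436 -0.24074155]
[-370.32639508  141.33584083   34.55630588] [-370.31888232  141.46037491  -27.4435686 ]
```

Units first: shifts go in shares of 1000 mm and turns go in shares of pi rad. So -370.4 mm / 1000 = -0.3704, -225 mm / 1000 = -0.225.

>>> jog_arm --plan '[0,0,-0.038,0,0,0,-0.045,0.017,-0.038,0,0,0,-0.09,0.034,-0.038,0,0,0,-0.135,0.051,-0.038,0,0,0,-0.18,0.069,-0.038,0,0,0,-0.225,0.086,-0.038,0,0,0,-0.27,0.103,-0.038,0,0,0,-0.315,0.12,-0.038,0,0,0,-0.35,0.134,-0.038,0,0,0,-0.3704,0.1414,-0.038,0,0,0]' --jaw 85

```text
clock: 1.1
position: [529.9, -300.9, 285.6]
ee_rot: [-0.198, 0.98, 0.0, -0.0]
contact_force: [-0.5, -1.1, 0.2]
gripper_width: 85.5
grasp_force: 0.0
```

>>> jog_arm --plan '[0,0,0,0,0,0,0,0,0,0,0,0,0,0,0,0,0,0]'

```text
clock: 1.4
position: [527.5, -303.9, 286.1]
ee_rot: [-0.196, 0.981, 0.0, -0.0]
contact_force: [0.0, -0.4, -0.7]
gripper_width: 85.1
grasp_force: 0.0
```

```bash
python3 - <<'E'
from h import *
s=arm.read_state();print(s["position"],s["contact_force"],totool([528.4,-302.7,213]),Rot.from_quat(s["ee_rot"]).as_matrix().round(3))
E
```

```text
[ 527.50459824 -303.89893791  286.10171115] [ 0.03354758 -0.43852615 -0.74410702] [-1.33056692  0.73006796 73.10127196] [[-0.923 -0.385 -0.001]
 [-0.385  0.923  0.   ]
 [ 0.001  0.    -1.   ]]
```

In the tool's units: 73 mm / 1000 = 0.073, 68 mm / 1000 = 0.068.

>>> jog_arm --plan '[-0.001,0.0007,0.03,0,0,0,-0.001,0.0007,0.055,0,0,0,-0.001,0.0007,0.068,0,0,0,-0.001,0.0007,0.073,0,0,0,-0.001,0.0007,0.073,0,0,0,-0.001,0.0007,0.073,0,0,0,-0.001,0.0007,0.073,0,0,0]'

```text
clock: 2.1
position: [529.5, -302.7, 214.7]
ee_rot: [-0.197, 0.98, -0.001, 0.001]
contact_force: [0.3, -0.1, -0.0]
gripper_width: 84.9
grasp_force: 0.0
```

```bash
python3 - <<'E'
from h import *
s=arm.read_state();print(s["position"],s["contact_force"],totool([528.4,-302.7,213]))
a=arm.get_image("side")[200:350,130:330];cv2.imwrite("pics/d.png",cv2.resize(a,(800,600),interpolation=cv2.INTER_CUBIC))
E
```

```text
[ 529.46033124 -302.72279262  214.70056668] [ 0.28685342 -0.11462482 -0.0262126 ] [0.97273833 0.43294965 1.69796456]
```

View pics/d.png

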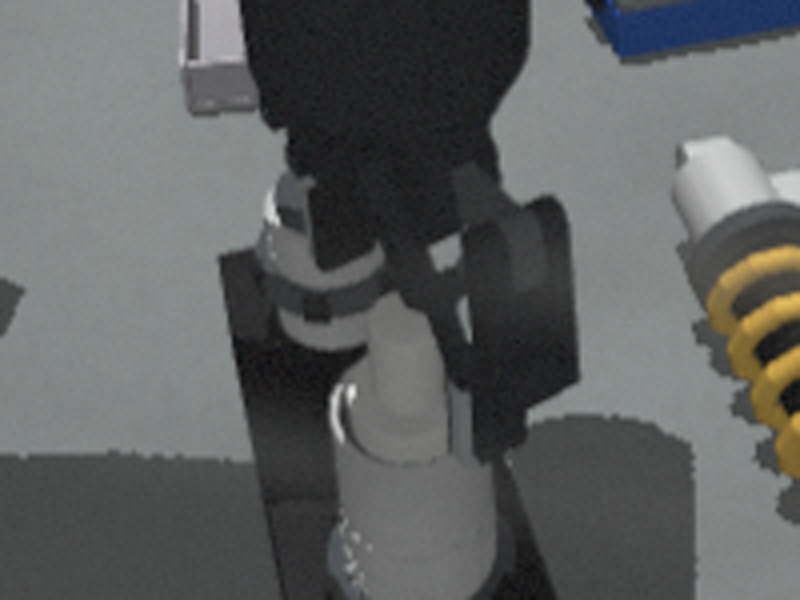

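The knob at crop (405,360) stands between the open fingers, so I'm closing on it.

>>> jog_arm --plan '[0,0,0,0,0,0,0,0,0,0,0,0,0,0,0,0,0,0,0,0,0,0,0,0,0,0,0,0,0,0,0,0,0,0,0,0,0,0,0,0,0,0,0,0,0,0,0,0]' --jaw 15

```text
clock: 2.95
position: [528.8, -302.3, 213.0]
ee_rot: [-0.197, 0.98, 0.0, -0.0]
contact_force: [0.6, -0.5, -2.4]
gripper_width: 21.9
grasp_force: 58.8
```

```bash
python3 - <<'E'
from h import *
s=arm.read_state();print(s["position"],s["contact_force"],s["wrist_torque"],s["grasp_force"])
E
```

```text
[ 528.84022043 -302.31194356  213.02250003] [ 0.64677631 -0.47745046 -2.44314173] [-0.16548448 -0.15161276  0.03695409] 58.757802844047546
```

In the tool's units: 4.5 mm / 1000 = 0.0045, 4.4 mm / 1000 = 0.0044, 0.13 rad / 3.1416 = 0.0414.

>>> jog_arm --plan '[0,0.0022,0.0001,0.0207,0,0,0,0.0044,0.0003,0.0414,0,0,0,0.0045,-0.0007,0.0414,0,0,0,0.0045,-0.0007,0.0414,0,0]'

```text
clock: 3.35
position: [526.1, -297.3, 212.6]
ee_rot: [-0.196, 0.979, -0.062, 0.011]
contact_force: [0.8, -0.1, -7.1]
gripper_width: 22.3
grasp_force: 59.2
```

```bash
python3 - <<'E'
from h import *
s=arm.read_state();print(s["position"],s["contact_force"],s["wrist_torque"],Rot.from_quat(s["ee_rot"]).as_matrix()[:,2])
a=arm.get_image("side")[200:350,130:330];cv2.imwrite("pics/r.png",cv2.resize(a,(800,600),interpolation=cv2.INTER_CUBIC))
E
```

```text
[ 526.05438216 -297.30234043  212.59682907] [ 0.81153346 -0.10865573 -7.11569578] [0.6505117  0.04409135 0.10526465] [ 0.04649605 -0.11655863 -0.99209486]
```

View pics/r.png

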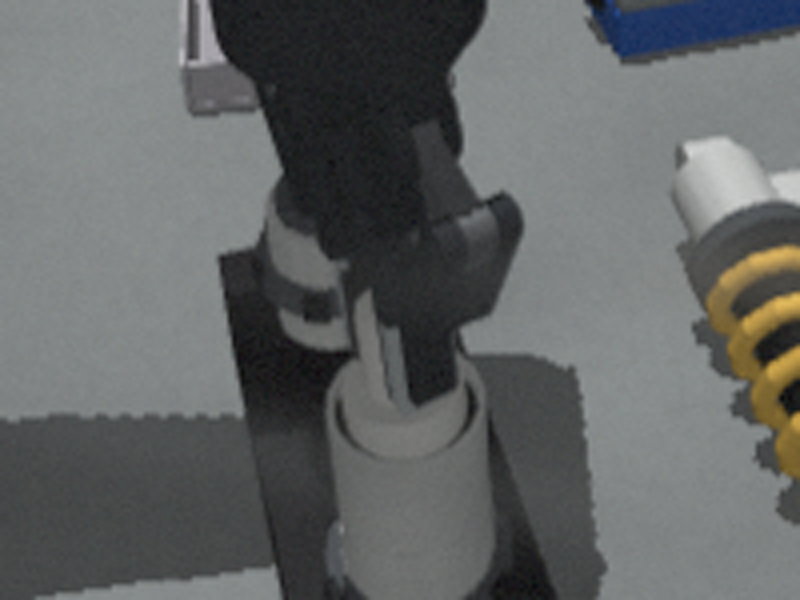

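The plug is tilted in the rim at crop (405,410), and the damper is still seated. I'll carry on rocking.

In the tool's units: -9.3 mm / 1000 = -0.0093, -6.8 mm / 1000 = -0.0068, -0.26 rad / 3.1416 = -0.0828.

>>> jog_arm --plan '[0,-0.0023,0.0001,-0.0207,0,0,0,-0.0045,0.0003,-0.0414,0,0,0,-0.0068,0.0007,-0.0621,0,0,0,-0.009,0.0012,-0.0828,0,0,0,-0.0093,0.0002,-0.0828,0,0,0,-0.0093,0.0002,-0.0828,0,0,0,-0.007,-0.0003,-0.0621,0,0,0,-0.0047,-0.0007,-0.0414,0,0]'

```text
clock: 4.2
position: [528.8, -302.2, 214.8]
ee_rot: [-0.196, 0.981, -0.001, 0.0]
contact_force: [0.1, -0.5, -4.3]
gripper_width: 22.4
grasp_force: 59.7
```

>>> jog_arm --plan '[0,0.0024,0.0001,0.0207,0,0,0,0.0047,0.0003,0.0414,0,0,0,0.0049,-0.0012,0.0414,0,0,0,0.0049,-0.0012,0.0414,0,0,0,0,-0.0015,0,0,0,0,-0.0024,-0.0014,-0.0207,0,0,0,-0.0049,-0.0012,-0.0414,0,0,0,-0.0051,-0.0027,-0.0414,0,0,0,-0.0025,-0.0029,-0.0207,0,0,0,0,-0.003,0,0,0]'

```text
clock: 5.2
position: [528.7, -302.6, 217.4]
ee_rot: [-0.196, 0.981, -0.001, -0.0]
contact_force: [0.0, 1.4, -6.2]
gripper_width: 22.0
grasp_force: 60.1
```

In the tool's units: -5.4 mm / 1000 = -0.0054, -5.2 mm / 1000 = -0.0052, -0.13 rad / 3.1416 = -0.0414.

>>> jog_arm --plan '[0,0.0025,0.0001,0.0207,0,0,0,0.0051,0.0003,0.0414,0,0,0,0.0052,-0.0012,0.0414,0,0,0,0.0052,-0.0012,0.0414,0,0,0,0,-0.0015,0,0,0,0,-0.0026,-0.0014,-0.0207,0,0,0,-0.0052,-0.0012,-0.0414,0,0,0,-0.0054,-0.0026,-0.0414,0,0,0,-0.0027,-0.0029,-0.0207,0,0,0,0,-0.003,0,0,0]'

```text
clock: 6.2
position: [529.0, -302.9, 220.3]
ee_rot: [-0.196, 0.981, -0.001, 0.0]
contact_force: [-1.0, 0.2, -7.9]
gripper_width: 22.4
grasp_force: 60.3
```

>>> jog_arm --plan '[0,0.0027,0.0001,0.0207,0,0,0,0.0054,0.0004,0.0414,0,0,0,0.0056,-0.0011,0.0414,0,0,0,0.0056,-0.0011,0.0414,0,0,0,0,-0.0015,0,0,0,0,-0.0028,-0.0014,-0.0207,0,0,0,-0.0056,-0.0011,-0.0414,0,0,0,-0.0058,-0.0026,-0.0414,0,0,0,-0.0029,-0.0029,-0.0207,0,0,0,0,-0.003,0,0,0]'

```text
clock: 7.2
position: [529.3, -302.9, 224.3]
ee_rot: [-0.196, 0.981, -0.001, 0.001]
contact_force: [-0.7, 1.7, -5.1]
gripper_width: 22.0
grasp_force: 60.4
```

```bash
python3 - <<'E'
from h import *
a=arm.get_image("side")[234:384,130:330];cv2.imwrite("pics/r2.png",cv2.resize(a,(800,600),interpolation=cv2.INTER_CUBIC))
for z in(185,188,191):
  print(z,proj("side",[528,-303,z]))
E
```

```text
185 [232.28753361 301.37129898]
188 [232.17711674 299.81746646]
191 [232.06589995 298.25237709]
```

View pics/r2.png

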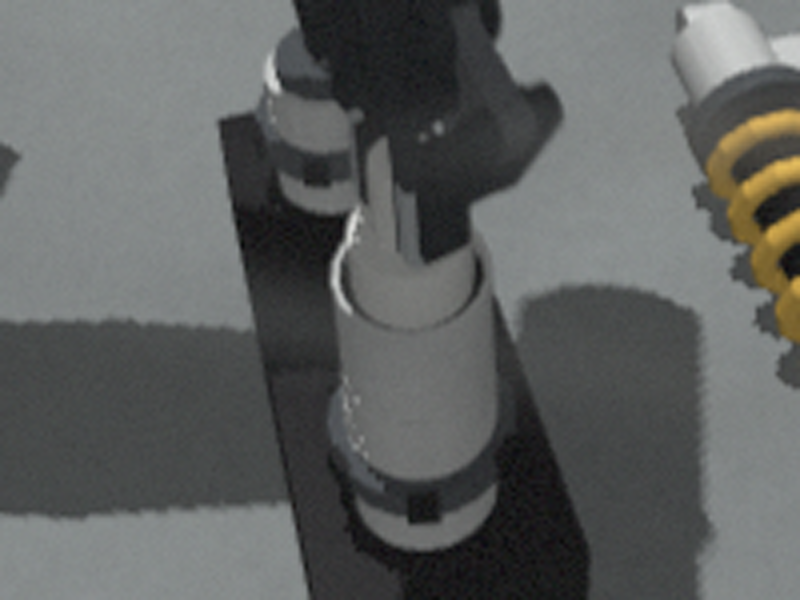

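The plug is about half out. The rim's front lip is at crop (410,330) and the damper looks roughly seated, but I'll check numerically whether it has risen.

```bash
cat > rise.py <<'E'
from h import *
a=cv2.cvtColor(cv2.imread("pics/side0.png"),6);b=cv2.cvtColor(arm.get_image("side"),6)
def sh(x0,x1,y0,y1):
    f=lambda i:cv2.resize(i,None,fx=8,fy=8,interpolation=cv2.INTER_CUBIC)
    t=f(a[y0:y1,x0:x1]);m=cv2.matchTemplate(f(b[y0-5:y1+5 if y1<379 else 384,x0-5:x1+5]),t,cv2.TM_CCOEFF_NORMED)
    _,v,_,l=cv2.minMaxLoc(m);return v,l[0]/8-5,l[1]/8-5
print("damper",sh(217,258,340,375),"short",sh(198,215,262,285))
print("mm per px",3/(proj("side",[528,-303,40])-proj("side",[528,-303,43]))[1])
E
python3 rise.py
```

```text
damper (0.9828055500984192, 0.0, -0.25) short (0.9659281373023987, -0.125, -0.125)
mm per px 2.661648378463615
```

In the tool's units: -6.2 mm / 1000 = -0.0062, 5.8 mm / 1000 = 0.0058, -0.13 rad / 3.1416 = -0.0414.

>>> jog_arm --plan '[0,0.0029,0.0001,0.0207,0,0,0,0.0058,0.0004,0.0414,0,0,0,0.006,-0.0011,0.0414,0,0,0,0.006,-0.0011,0.0414,0,0,0,0,-0.0015,0,0,0,0,-0.003,-0.0014,-0.0207,0,0,0,-0.006,-0.0011,-0.0414,0,0,0,-0.0062,-0.0026,-0.0414,0,0,0,-0.0031,-0.0029,-0.0207,0,0,0,0,-0.003,0,0,0]'

```text
clock: 8.3
position: [531.0, -304.3, 230.7]
ee_rot: [-0.196, 0.981, -0.002, 0.003]
contact_force: [-2.1, 1.5, 3.5]
gripper_width: 22.4
grasp_force: 61.4
```

>>> jog_arm --plan '[0,0.0031,0.0001,0.0207,0,0,0,0.0062,0.0004,0.0414,0,0,0,0.0064,-0.0011,0.0414,0,0,0,0.0064,-0.0011,0.0414,0,0,0,0,-0.0015,0,0,0,0,-0.0032,-0.0014,-0.0207,0,0,0,-0.0064,-0.0011,-0.0414,0,0,0,-0.0066,-0.0026,-0.0414,0,0,0,-0.0033,-0.0029,-0.0207,0,0,0,0,-0.003,0,0,0]'

```text
clock: 9.3
position: [529.8, -303.2, 230.7]
ee_rot: [-0.196, 0.981, -0.001, 0.001]
contact_force: [-1.3, 0.9, -0.0]
gripper_width: 22.2
grasp_force: 61.2
```

>>> jog_arm --plan '[0,0.0033,0.0001,0.0207,0,0,0,0.0066,0.0004,0.0414,0,0,0,0.0068,-0.0011,0.0414,0,0,0,0.0068,-0.0011,0.0414,0,0,0,0,-0.0015,0,0,0,0,-0.0034,-0.0014,-0.0207,0,0,0,-0.0068,-0.0011,-0.0414,0,0,0,-0.007,-0.0025,-0.0414,0,0,0,-0.0035,-0.0029,-0.0207,0,0,0,0,-0.003,0,0,0]'

```text
clock: 10.3
position: [529.3, -303.0, 232.6]
ee_rot: [-0.196, 0.981, -0.001, 0.001]
contact_force: [-0.2, 0.6, 0.4]
gripper_width: 22.8
grasp_force: 61.2
```

```bash
python3 rise.py
```

```text
damper (0.9809125065803528, 0.125, 0.0) short (0.9682732224464417, -0.125, -0.125)
mm per px 2.661648378463615
```

The plug is free and the damper hasn't risen. Next I lift it and carry it to the tray's empty end.

In the tool's units: 216 mm / 1000 = 0.216, 173 mm / 1000 = 0.173.

>>> jog_arm --plan '[0,0,-0.01,0,0,0,0,0,-0.022,0,0,0,0,0,-0.034,0,0,0,0,0,-0.042,0,0,0,-0.006,0.017,-0.042,0,0,0,-0.018,0.048,-0.042,0,0,0,-0.032,0.087,-0.042,0,0,0,-0.048,0.13,-0.042,0,0,0,-0.064,0.173,-0.042,0,0,0,-0.08,0.216,-0.042,0,0,0]'

```text
clock: 11.35
position: [518.7, -70.1, 275.4]
ee_rot: [-0.196, 0.981, 0.0, 0.0]
contact_force: [0.8, 0.3, -1.5]
gripper_width: 22.3
grasp_force: 61.1
```

>>> jog_arm --plan '[-0.016,0.043,0,0,0,0,-0.032,0.086,0,0,0,0,-0.048,0.129,0,0,0,0,-0.064,0.172,0,0,0,0,-0.08,0.215,0,0,0,0,-0.092,0.25,0,0,0,0,-0.102,0.277,0,0,0,0,-0.1087,0.2937,0,0,0,0,-0.1087,0.2937,0,0,0,0,-0.1087,0.2937,0,0,0,0]'

```text
clock: 12.35
position: [506.2, 240.4, 275.1]
ee_rot: [-0.197, 0.98, -0.0, -0.0]
contact_force: [0.1, -0.8, -0.2]
gripper_width: 22.4
grasp_force: 61.1
```

```bash
python3 - <<'E'
from h import *
s=arm.read_state();print(s["position"],s["contact_force"],totool([507,240,110]))
a=arm.get_image("side");b=arm.get_image("top")
cv2.imwrite("pics/c.png",np.hstack([cv2.resize(a[60:260,130:270],(420,600)),cv2.resize(b[150:350,80:200],(360,600))]))
E
```

```text
[506.16564032 240.41797778 275.10886706] [ 0.12539721 -0.77633965 -0.1627751 ] [ -0.7666379   -0.6789181  165.10832862]
```

View pics/c.png

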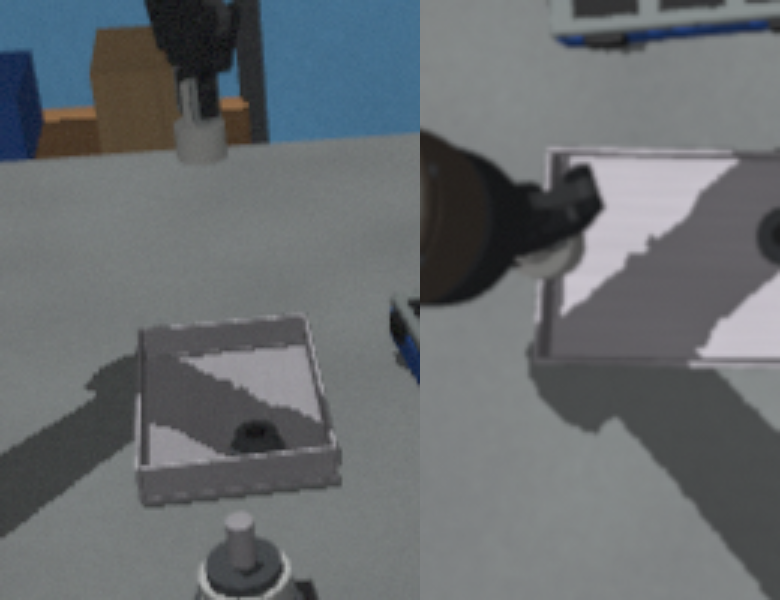

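The side view shows the plug upright in the fingers, its underside at crop (201,160). Top view: it hangs over the tray's empty end. I'll descend.

In the tool's units: 215 mm / 1000 = 0.215, 211 mm / 1000 = 0.211.

>>> jog_arm --plan '[0,0,0.03,0,0,0,0,0,0.065,0,0,0,0,0,0.1,0,0,0,0,0,0.135,0,0,0,0,0,0.165,0,0,0,0,0,0.188,0,0,0,0,0,0.202,0,0,0,0,0,0.211,0,0,0,0,0,0.215,0,0,0,0,0,0.215,0,0,0]'

```text
clock: 13.45
position: [506.7, 240.2, 60.4]
ee_rot: [-0.196, 0.981, -0.0, 0.0]
contact_force: [0.3, 1.8, -0.4]
gripper_width: 22.6
grasp_force: 61.1
```

>>> jog_arm --plan '[0,0,0,0,0,0,0,0,0,0,0,0]'

```text
clock: 13.65
position: [507.0, 240.9, 61.3]
ee_rot: [-0.197, 0.98, 0.0, 0.001]
contact_force: [0.5, 1.0, -0.6]
gripper_width: 22.4
grasp_force: 61.1
```

```bash
python3 - <<'E'
from h import *
a=arm.get_image("side")
cv2.imwrite("pics/e.png",cv2.resize(a[120:240,150:270],(600,600),interpolation=cv2.INTER_CUBIC))
E
```

```text
(no output)
```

View pics/e.png

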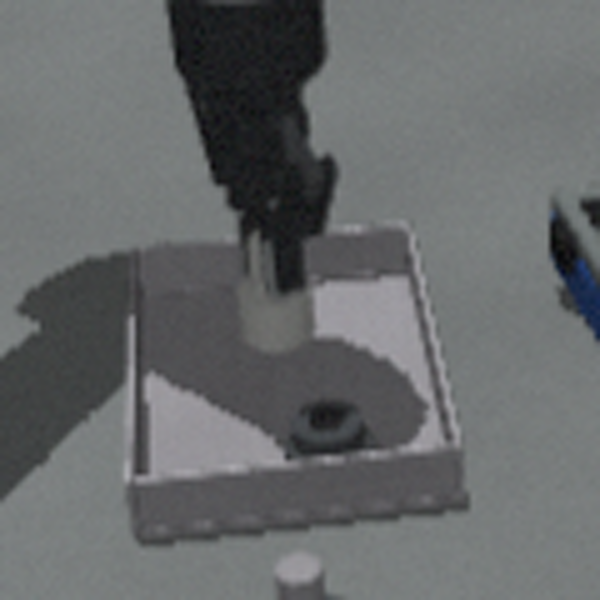

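The plug, at crop (278,320), hangs just above the tray floor and well clear of the seal head at (328,430). I'll lower it in small steps until it touches.

In the tool's units: 6 mm / 1000 = 0.006, 4 mm / 1000 = 0.004.

>>> jog_arm --plan '[0,0,0.002,0,0,0,0,0,0.004,0,0,0,0,0,0.006,0,0,0,0,0,0.006,0,0,0,0,0,0.006,0,0,0]'

```text
clock: 14.2
position: [506.4, 240.6, 54.1]
ee_rot: [-0.197, 0.98, -0.0, -0.0]
contact_force: [0.1, -0.3, -0.3]
gripper_width: 22.2
grasp_force: 61.1
```

>>> jog_arm --plan '[0,0,0.001,0,0,0,0,0,0.002,0,0,0,0,0,0.002,0,0,0,0,0,0.002,0,0,0]'

```text
clock: 14.6
position: [506.6, 240.7, 52.6]
ee_rot: [-0.197, 0.98, 0.0, 0.0]
contact_force: [-0.1, 0.1, 2.3]
gripper_width: 22.3
grasp_force: 61.5
```

In the tool's units: 1 mm / 1000 = 0.001, 0.5 mm / 1000 = 0.0005.

>>> jog_arm --plan '[0,0,0.0005,0,0,0,0,0,0.001,0,0,0,0,0,0.001,0,0,0,0,0,0.001,0,0,0]'

```text
clock: 15.0
position: [506.6, 240.7, 52.5]
ee_rot: [-0.197, 0.98, 0.0, 0.0]
contact_force: [-2.8, -0.6, 9.2]
gripper_width: 22.4
grasp_force: 61.8
```

It's on the floor, so I'm opening and backing off.

In the tool's units: -0.5 mm / 1000 = -0.0005.

>>> jog_arm --plan '[0,0,-0.0005,0,0,0,0,0,-0.0005,0,0,0,0,0,-0.0005,0,0,0,0,0,-0.0005,0,0,0,0,0,-0.0005,0,0,0,0,0,-0.0005,0,0,0]' --jaw 60

```text
clock: 15.6
position: [506.5, 240.6, 51.6]
ee_rot: [-0.197, 0.98, -0.0, -0.0]
contact_force: [-0.1, -0.4, -0.3]
gripper_width: 59.9
grasp_force: 0.0
```

>>> jog_arm --plan '[0,0,-0.01,0,0,0,0,0,-0.03,0,0,0,0,0,-0.06,0,0,0,0,0,-0.095,0,0,0,0,0,-0.13,0,0,0,0,0,-0.16,0,0,0,0,0,-0.18,0,0,0,0,0,-0.18,0,0,0,0,0,-0.18,0,0,0]'

```text
clock: 16.5
position: [506.2, 240.5, 232.2]
ee_rot: [-0.196, 0.981, 0.0, 0.0]
contact_force: [-0.2, 0.2, 0.0]
gripper_width: 60.1
grasp_force: 0.0
```

```bash
python3 rise.py && python3 - <<'E'
from h import *
a=arm.get_image("side")
cv2.imwrite("pics/f.png",cv2.resize(a[120:384,130:330],(600,600)))
print(arm.read_state()["contact_force"])
E
```

```text
damper (0.9758562445640564, 0.125, 0.0) short (0.9926554560661316, 0.0, 0.0)
mm per px 2.661648378463615
[-0.41088479  0.38528572 -0.71475698]
```

View pics/f.png

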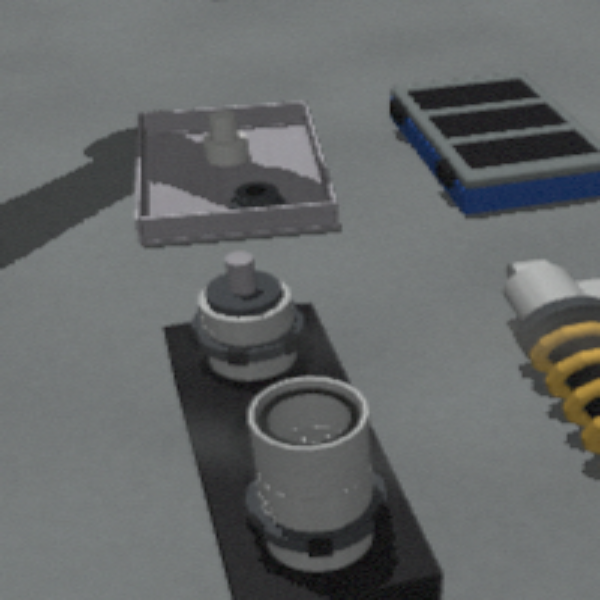

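The plug stands in the tray at crop (225,140), the damper is seated with its mouth open at (308,415), and nothing else has moved. I'm handing in.

```bash
python3 -c "
from bench import arm
print(arm.job_done())"
```

```text
the job is handed in; nothing more can be done
None
```

I rocked the plug out of the damper and set it down standing in the tray's empty end; the damper stayed seated, nothing else shifted in the last picture, and the job was handed in at about 17 s (no verdict returned).

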